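# Make up the slide kit and the cell-counting kit for a microscopy practical

### The job

Make up the two kits for the microscopy practical from the things on the bench. Slide kit, in the tray with two round wells: push the carton of slides fully home into the narrow slot, and stand the oil dropper bottle in the large well and the yellow-capped vial in the small one. Cell-counting kit, in the tray with one round well: lay the counting plate flat, window up, in its shallow rectangular recess and stand the open amber vial in the well. Each thing must rest upright on the floor of its recess, let go; tip no bottle or vial over on the way, and leave the spare rubber bulb and the porcelain cup where they stand.

Things in the scene. Friction and masses are not known exactly. Their poses are not given: they have to be found in the camera images.
- slide_tray: Fixed kit tray, white with grey insert, 134 x 124 mm (x, y), end lips 6 mm more at +-y; insert top z=19 mm. Origin: centre of underside. Slide kit: TWO round wells. In its frame: slot 34 (x) by 85 (y) mm, centre (-30, 0), for the carton; large well, diameter 46 mm, centre (+32, +29); small well, diameter 37 mm, centre (+32, -31). All floors at z=4 mm, edges chamfered 2 mm.
- count_tray: Fixed kit tray, white with grey insert, 134 x 124 mm (x, y), end lips 6 mm more at +-y; insert top z=19 mm. Origin: centre of underside. Cell-counting kit: ONE round well. In its frame: shallow recess 44 (x) by 105 (y) mm, centre (-30, 0), floor z=14 mm, for the counting plate; well, diameter 37 mm, centre (+34, 0), floor z=4 mm. Edges chamfered 2 mm.
- slide_pack: Carton of microscope slides, white and blue block 30 x 80 x 26 mm (x, y, z), 0.09 to 0.14 kg, lying flat. Origin at the centre of its underside; its length is along its y. Grip it across the 30 mm width. It fits the slot with 2 mm to spare each side.
- oil_dropper: Small amber glass bottle of immersion oil with a red dropper top, standing: body 34 mm across up to a height of 45 mm, then a shoulder to 58 mm, collar 22 mm across up to 67 mm, dropper bulb 11 mm across up to 94 mm. Origin at the centre of its underside, z up; 0.04 to 0.07 kg. The tallest of the things.
- counting_plate: Ivory counting plate with a dark window, flat block 95 x 35 x 11 mm (x, y, z), 0.07 to 0.12 kg, lying flat, window up. Origin at the centre of its underside; its length is along its x. Grip it across the 35 mm width.
- vial_amber: Open amber glass vial, straight sided, 25 mm across and 34 mm high, standing, 0.018 kg. Origin at the centre of its underside, z up.
- vial_yellow: Small clear vial with a ribbed yellow screw cap, standing: 23 mm high; the cap, 22.5 mm across, is its upper 11 mm. 0.012 kg. Origin at the centre of its underside, z up. Grip the cap.
- bulb_spare: Bystander: spare pale rubber pipette bulb, round, 27 mm across and 28 mm high, standing among the stock. Origin at the centre of its underside. To be left where it stands.
- porcelain_cup: Bystander: white porcelain cup, 45 mm across and 50 mm high, on the bench near the trays. Origin at the centre of its underside. To be left where it stands.
Mind the look-alikes: they are no part of the job. Leave any pink look-alike of the vial_yellow alone.

How it is judged:
At the end, for the whole second after the job is handed in: Carton, bottle, yellow-capped vial in the slide tray's slot, large and small well; plate and amber vial in the counting tray: each within 8 mm of its recess centre (round: 9), within 4 mm of the floor (plate 3), upright and lengthwise within 0.15 rad, at rest; bulb, cup moved under 30 mm (x of slide_pack in the frame of slide_tray between -0.038 and -0.022 m and y of slide_pack in the frame of slide_tray between -0.008 and 0.008 m and z of each of slide_pack, oil_dropper, vial_yellow in the frame of slide_tray below 0.008 m and angle between each of slide_pack, oil_dropper, vial_yellow, counting_plate, vial_amber's own z axis and vertical below 0.15 rad and linear speed of each of slide_pack, oil_dropper, vial_yellow, counting_plate, vial_amber below 0.02 m/s and angular speed of each of slide_pack, oil_dropper, vial_yellow, counting_plate, vial_amber below 0.3 rad/s and angle between the y axis of slide_pack and the y axis of slide_tray, either way round below 0.15 rad and x of oil_dropper in the frame of slide_tray between 0.023 and 0.041 m and y of oil_dropper in the frame of slide_tray between 0.02 and 0.038 m and x of vial_yellow in the frame of slide_tray between 0.023 and 0.041 m and y of vial_yellow in the frame of slide_tray between -0.04 and -0.022 m and x of counting_plate in the frame of count_tray between -0.038 and -0.022 m and y of counting_plate in the frame of count_tray between -0.008 and 0.008 m and z of counting_plate in the frame of count_tray below 0.017 m and angle between the x axis of counting_plate and the y axis of count_tray, either way round below 0.15 rad and x of vial_amber in the frame of count_tray between 0.025 and 0.043 m and y of vial_amber in the frame of count_tray between -0.009 and 0.009 m and z of vial_amber in the frame of count_tray below 0.008 m and distance of each of bulb_spare, porcelain_cup from where it was at the start of the episode below 0.03 m); the robot touches nothing.
It fails at once if the bulb or the cup is moved by more than 30 mm (distance of any of bulb_spare, porcelain_cup from where it was at the start of the episode above 0.03 m).
It fails at once if the bottle or a vial is tipped over (more than 1 rad from upright) (angle between any of oil_dropper, vial_amber, vial_yellow's own z axis and vertical above 1 rad).
It also fails if it takes over 144 s, if anything falls off the work surface, if the arm or the gripper's body presses on something with over 40 N, if the wrist force passes 120 N, or if a joint passes its speed limit or range.

### The arm

A 6-joint arm with a two-finger parallel gripper is mounted at the origin on a cart in front of the work surface, level with it; the furniture and walls round the work are solid. World frame = base frame: x ahead of the robot, y to its left, z up, the work surface at z = 0. Lengths are in m, angles in rad, forces in N, time in s.
With the tool pointing down it reaches from about 0.35 to 0.775 m from the base axis. Payload 5.5 kg.
Tool frame: the origin (TCP) lies at the very end of the fingers, on their centre line; the grasp point (between the pads) lies env.hold_point_z behind it (env.hold_point_z is the distance from the TCP to the grasp point, in m); z points along the fingers, y is the line along which they close (so a half turn about z gives the same grasp; the last joint's range is limited). The gripper opens to 85 mm and grips with 20 to 120 N. Pads are 22 mm wide; open, the fingers measure 114 mm over their backs; the gripper's body (76 mm by 85 mm) begins 54 mm behind the grasp point. The pads swing forward as they close: fully open they stand 13 mm farther back than shut.
Start: joints at [1.199, 0.313, 0.046, 1.304, 0, 1.431], TCP at [0.132, 0.56, 0.231] pointing down, gripper open.
Joint ranges: [-2.76, 2.76], [-0.86, 1.69], [-1.03, 1.26], [-2.2, 2.34], [-1.47, 1.5], [-3.14, 3.14]. Speed limits (rad/s): [2.57, 2.57, 3.14, 3.14, 3.14, 3.14].

### API

Orientations are given as a unit quaternion [w, x, y, z].
In Python, from workcell import env gives the robot as it stands.
- The arm moves only by the tool carry_out, never from a script. Its argument "steps" is a list of rows, each a list of 3 entries, a list of its own where there are three numbers: the turn, a rotation vector about the tool's x, y, z in degrees, then the shift along the tool's x, y, z in cm, then the closure in counts, from 0 (fully open) to 255 (shut). A call has exactly 8 rows; each row is the pose to reach, as a shift and turn from the pose commanded when the call began, along the tool's axes at that moment; what a row does not reach only later rows make up. A row lasts 1/8 s, in which the tool goes at most 62.5 mm and 10.7 degrees, less where a joint would pass 70% of its speed; a pose out of reach is approached as far as the arm can. A call with a gripper value outside its range is refused whole. The fingers move at their own pace and stop on an object; "force" is the grip in N (left out, the last holds). Time passes only in rows, so rows that repeat a pose let the fingers close, or fill a call up. It gives the time, the measured TCP pose, the force, the opening and the grip force at its end, in the units of the state.
- env.get_state(): the state, without advancing time (a new reading comes with each control period).
- env.read_camera(name): name is "scene" or "top" or "wrist"; returns (picture, depth): 400x640x3 uint8, red, green, blue; 400x640 float32, m along the optical axis (not along the pixel's ray), 0 where there is no reading.
- env.get_calibration(name): a dict with "fx", "fy", "cx", "cy" (pixels), "origin" and "orientation" of the camera in the world. Camera axes: x right, y up, looking along -z (the intrinsics and any distortion apply to the point x, -y, -z); pixel columns grow to the right and rows downward; lengths in m; the calibration is good to about 2 mm. A picture is of the moment at which its call begins: read the wrist's pose just before it. get_calibration takes no time and is no camera call; for the wrist camera it gives the pose at the moment of the call.
- env.hand_in(): hands the job in; it is judged then, once.
The state is a dict: "clock": time; "joint_pos": joint angles; "qvel": joint speeds; "tau": joint torques, N m; "tcp_pos": TCP position; "orientation": TCP orientation; "wrist_force": force on the tool from outside, world axes, zero at the start; "ft_torque": the same for the moment, N m; "finger_gap": finger opening in m; "grip_force": force on a finger pad.
Only numpy, scipy, OpenCV 4.12 (cv2) and the standard library are available. Lean on these libraries where they do the work, as an engineer would, in place of code of your own. Each camera call takes 0.05 s, during which the arm holds its last target. There are 200 camera calls.

## Working session

There is one attempt and no reset: what is moved stays moved. The work goes in short steps, Python scripts to look and compute and a tool call to move; the robot and the scene stay as the last step left them, time stands still between calls to the robot, and variables do not carry over. Pictures are saved under pics/ and viewed, at most 14 in all, crops included, and the job is handed in when it is done.

Besides the shell and the picture viewer there is one more tool, called after ">>>" in YAML: its name, and indented under it one key for each argument. carry_out: Moves the arm, as the interface text tells. Its arguments: {"type":"object","properties":{"steps":{"type":"array","items":{"type":"array"}},"force":{"type":"number"}},"required":["steps"]}

```bash
ls; mkdir -p pics; python3 - <<'E'
from workcell import env
import cv2
print(env.hold_point_z, env.get_state())
for n in("top","scene"):
    p,d=env.read_camera(n); cv2.imwrite(f"pics/{n}0.png",p[...,::-1]); print(n,env.get_calibration(n))
print(env.get_calibration("wrist"))
E
```

```text
pics
0.0187 {'clock': 0.0, 'joint_pos': array([1.19943259e+00, 3.14003895e-01, 4.49565061e-02, 1.30357588e+00,
       2.67287903e-05, 1.43120514e+00]), 'qvel': array([-2.54019792e-04, -7.37552136e-06, -6.06735351e-05, -5.24419337e-04,
       -1.84251144e-03, -3.64123730e-04]), 'tau': array([ 9.62009690e-04, -4.80624390e+01,  2.98532152e+01,  1.90689712e-02,
        2.26275738e-04,  4.58361328e-06]), 'tcp_pos': array([0.13188875, 0.55914544, 0.23039768]), 'orientation': array([-2.43771054e-04,  1.15627029e-01,  9.93292281e-01, -8.80443260e-04]), 'wrist_force': array([0.20820548, 0.27346818, 0.08425213]), 'ft_torque': array([-0.07221763,  0.01356065,  0.02329458]), 'grip_force': 0.0, 'finger_gap': 0.08501620899138923}
top {'fx': 467.48682068563414, 'fy': 467.48682068563414, 'cx': 318.74489732614524, 'cy': 195.20998092256093, 'origin': array([0.46157141, 0.06932197, 0.99471667]), 'orientation': array([ 0.70821139,  0.0241187 , -0.0424043 , -0.70431299])}
scene {'fx': 519.7323580506346, 'fy': 519.7323580506346, 'cx': 333.8177590649285, 'cy': 207.80362514465253, 'origin': array([ 3.25297854e-04, -4.45909568e-01,  6.94317162e-01]), 'orientation': array([ 0.8306296 ,  0.37273679, -0.16557604, -0.37908619])}
{'fx': 335.51276509339516, 'fy': 335.51276509339516, 'cx': 320.33749347783095, 'cy': 202.56044625120947, 'origin': array([0.06835272, 0.57338179, 0.37358703]), 'orientation': array([ 0.77672137, -0.10438128, -0.08172981,  0.61573427])}
```

View pics/top0.png

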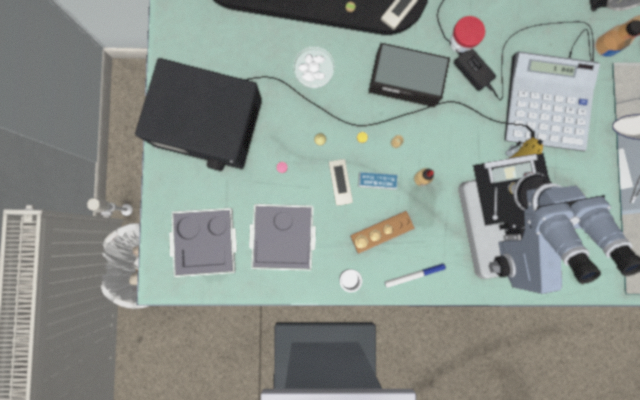

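View pics/scene0.png

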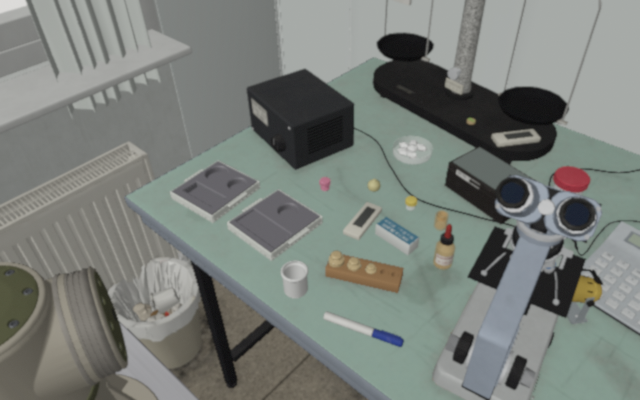

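Top view: slide tray at about (203,242), wells at (189,230) and (218,226). Counting tray at (283,238), well at (284,221). Carton (378,180), plate (341,182), oil dropper (425,176), cup (349,280).

Look-alikes: yellow round (320,139) appears pale and spherical in the scene view, so it is the bulb. Yellow (362,137) is the yellow-capped vial, tan (397,141) the open amber vial, pink (282,168) the decoy. I'll confirm these in a crop.

```bash
cat > h.py <<'E'
import numpy as np, cv2
from scipy.spatial.transform import Rotation as R
from workcell import env
def rot(q): return R.from_quat([q[1],q[2],q[3],q[0]])
def ray(c,u,v):
    d=np.array([(u-c["cx"])/c["fx"],-(v-c["cy"])/c["fy"],-1.]); return rot(c["orientation"]).apply(d)
def onz(c,u,v,z):
    d=ray(c,u,v); o=np.array(c["origin"]); return o+d*(z-o[2])/d[2]
def proj(c,P):
    p=rot(c["orientation"]).inv().apply(np.array(P)-c["origin"]); return c["cx"]-c["fx"]*p[0]/p[2], c["cy"]+c["fy"]*p[1]/p[2]
def dep(c,d,u,v):
    return c["origin"]+ray(c,u,v)*d[int(v),int(u)]
def shift(P,yaw=None):
    "tool-axes shift in cm from the present TCP to P"
    s=env.get_state(); r=rot(s["orientation"])
    return np.round(100*r.inv().apply(np.array(P)-s["tcp_pos"]),2)
E
python3 - <<'E'
from h import *
p,d=env.read_camera("top"); c=env.get_calibration("top")
for n,u,v in [("slide ins",203,245),("count ins",283,240),("bulb",320,139),("yel",362,137),("amb",397,141),("pink",282,168),("oil",428,174),("carton",378,180),("plate",341,176),("cup",349,280),("block",382,232),("pen",415,275),("table",300,190)]:
    print(n,dep(c,d,u,v).round(3))
a=cv2.resize(p[120:300,160:450],None,fx=2.6,fy=2.6,interpolation=cv2.INTER_CUBIC)
cv2.imwrite("pics/topc.png",a[...,::-1])
p,d=env.read_camera("scene")
cv2.imwrite("pics/scc.png",cv2.resize(p[160:290,300:480],None,fx=4,fy=4,interpolation=cv2.INTER_CUBIC)[...,::-1])
E
```

```text
slide ins [0.449 0.283 0.019]
count ins [0.46  0.118 0.021]
bulb [0.671 0.042 0.029]
yel [ 0.678 -0.047  0.024]
amb [ 0.675 -0.125  0.001]
pink [0.61  0.122 0.021]
oil [ 0.592 -0.171  0.08 ]
carton [ 0.585 -0.079  0.031]
plate [ 0.595 -0.003  0.014]
cup [ 0.377 -0.02   0.007]
block [ 0.477 -0.087  0.024]
pen [ 0.388 -0.157  0.014]
table [0.566 0.084 0.005]
```

View pics/topc.png

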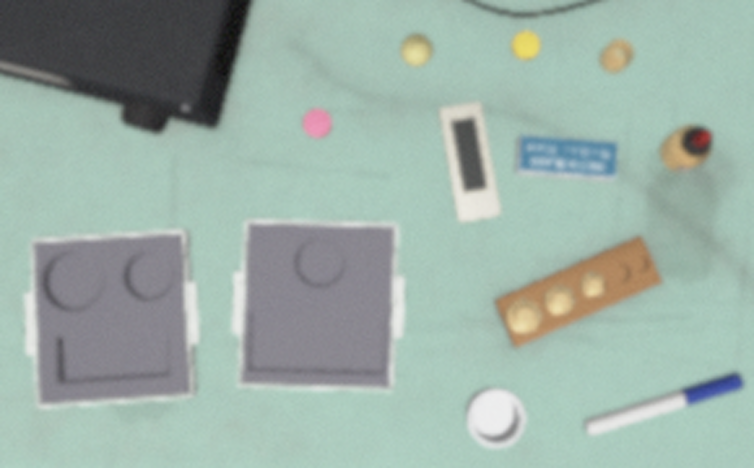

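View pics/scc.png

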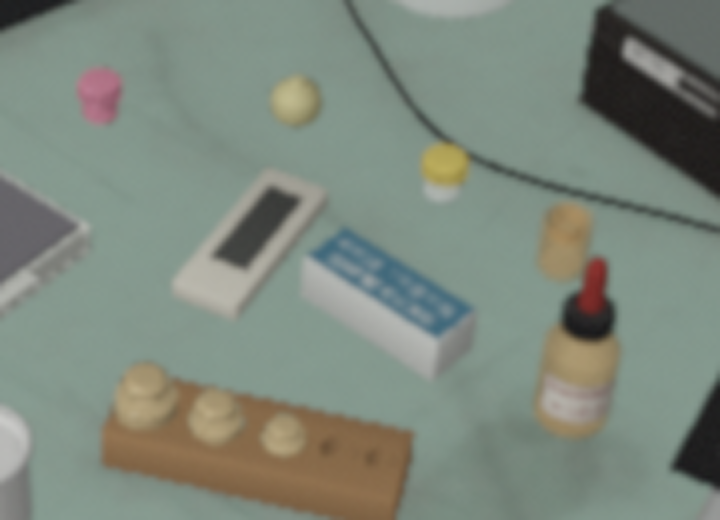

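The crops confirm the identities. The pale sphere at scene (374,185) is the bulb, and the yellow ribbed cap at (411,202) is the vial. The open tan cylinder at (442,219) is the amber vial, and the bottle with the red top is the dropper. Next I measure them in the top view.

```bash
cat > meas.py <<'E'
from h import *
p,d=env.read_camera("top"); c=env.get_calibration("top")
hsv=cv2.cvtColor(p,cv2.COLOR_RGB2HSV); lab=cv2.cvtColor(p,cv2.COLOR_RGB2LAB).astype(int)
H,S,V=[hsv[...,i].astype(int) for i in range(3)]
def blob(m,box):
    x0,y0,x1,y1=box; k=np.zeros(m.shape,np.uint8); k[y0:y1,x0:x1]=m[y0:y1,x0:x1]
    cs,_=cv2.findContours(k,cv2.RETR_EXTERNAL,cv2.CHAIN_APPROX_NONE); return max(cs,key=cv2.contourArea)
def rect(n,m,box,z):
    ct=blob(m,box)[:,0,:]; W=np.array([onz(c,u,v,z)[:2] for u,v in ct],np.float32)*1000
    r=cv2.minAreaRect(W); print(n,"centre",np.round(r[0],1),"size",np.round(r[1],1),"ang",round(r[2],1)); return r
def circ(n,m,box,z):
    ct=blob(m,box)[:,0,:]; W=np.array([onz(c,u,v,z)[:2] for u,v in ct],np.float32)*1000
    r=cv2.minEnclosingCircle(W); print(n,"centre",np.round(W.mean(0),1),"diam",round(2*r[1],1))
ins=(lab[...,1]>126)&(V<140)&(S<60)
rect("slide_tray",ins,(160,195,245,285),.019)
rect("count_tray",ins,(245,195,320,280),.019)
green=(lab[...,1]<122)
rect("carton",(H>95)&(H<115)&(S>110),(350,165,405,195),.026)
rect("plate",~((lab[...,1]<123)),(322,155,358,210),.011)
circ("yellow",(H>22)&(H<34)&(S>110),(350,128,374,148),.023)
circ("amber",~green,(385,130,409,152),.034)
circ("bulb",(S>60)&(H<34)&(H>15),(308,128,332,150),.014)
circ("red",((H>170)|(H<8))&(S>140),(410,160,440,190),.085)
circ("black",(V<90),(410,160,440,190),.065)
circ("cup",V>190,(335,265,365,295),.05)
E
python3 meas.py
```

```text
slide_tray centre [458.  289.6] size [114.6 101. ] ang 6.0
count_tray centre [435.2 121.8] size [ 49.2 107.6] ang 0.2
carton centre [592.3 -76.6] size [ 8.5 10.5] ang 0.5
plate centre [583.8  -1.3] size [95.2 35.6] ang 9.9
yellow centre [677.9 -46.8] diam 19.3
amber centre [ 667.3 -118.5] diam 28.8
bulb centre [674.7  42.9] diam 22.1
red centre [ 593.6 -172.9] diam 9.5
black centre [ 592.9 -172.3] diam 19.0
cup centre [382.  -17.2] diam 81.8
```

```bash
cat > meas2.py <<'E'
exec(open("meas.py").read().split("ins=(")[0])
for u,v in [(203,245),(283,240),(283,260),(378,174),(378,184),(365,180),(300,190)]: print((u,v),hsv[v,u],lab[v,u])
K=np.ones((5,5),np.uint8)
m=((lab[...,1]>124)&(V<150)).astype(np.uint8); m=cv2.morphologyEx(m,cv2.MORPH_CLOSE,K)
s=rect("slide",m,(160,195,245,285),.019); t=rect("count",m,(245,195,320,280),.019)
b=cv2.morphologyEx((((H>92)&(H<125)&(S>70))).astype(np.uint8),cv2.MORPH_CLOSE,K)
rect("carton",b,(350,165,405,195),.026)
E
python3 meas2.py
```

```text
(203, 245) [127  16 141] [142 131 123]
(283, 240) [132  18 142] [142 132 123]
(283, 260) [133  16 141] [142 131 124]
(378, 174) [101  99 163] [143 120 111]
(378, 184) [101  82 178] [160 121 113]
(365, 180) [102  75 183] [166 122 113]
(300, 190) [ 77  39 202] [201 115 131]
slide centre [455.3 284.1] size [122.8 114.1] ang 4.1
count centre [466.8 120.5] size [113. 122.] ang 88.7
carton centre [587.3 -79.9] size [76.3 25.9] ang 86.3
```

```bash
cat >> h.py <<'E'
def heading(s): 
    y=rot(s["orientation"]).apply([0,1,0]); return np.degrees(np.arctan2(y[1],y[0]))
def plan(x,y,z,head=None):
    "mm in; tool-axes shift in cm and turn about tool z in deg"
    s=env.get_state(); h=heading(s); t=0 if head is None else -((head-h+90)%180-90)
    print("shift cm",shift(np.array([x,y,z])/1000),"turn z",round(t,1),"| tcp",s["tcp_pos"].round(4),"head",round(h,1),"F",s["wrist_force"].round(1),"gap",round(s["finger_gap"]*1000,1),"t",round(s["clock"],1))
def snap(name):
    c=env.get_calibration("wrist"); p,d=env.read_camera("wrist"); cv2.imwrite(f"pics/{name}.png",p[...,::-1]); return c,p,d
E
python3 -c "
from h import *
plan(450,260,230,4.1)
c=env.get_calibration('wrist');s=env.get_state()
print(rot(s['orientation']).inv().apply(rot(c['orientation']).apply([0,0,-1])))"
```

```text
shift cm [-37.82 -21.84   0.11] turn z 72.6 | tcp [0.132  0.5595 0.231 ] head 76.7 F [ 0.9  0.8 -1.1] gap 85.5 t 0.3
[-2.63010276e-01  4.50782117e-04  9.64792927e-01]
```

```bash
python3 -c "
from h import *
plan(455,315,230,4.1)"
```

```text
shift cm [-37.05 -16.37   0.11] turn z 72.6 | tcp [0.132  0.5595 0.231 ] head 76.7 F [ 0.9  0.8 -1.1] gap 85.5 t 0.3
```

>>> carry_out:
  steps:
    - [[0,0,9],[-5,-2,0],0]
    - [[0,0,19],[-10,-4.5,0],0]
    - [[0,0,29],[-15.5,-7,0],0]
    - [[0,0,39],[-21,-9.5,0],0]
    - [[0,0,49],[-26.5,-12,0],0]
    - [[0,0,59],[-32,-14.5,0],0]
    - [[0,0,68],[-37,-16.4,0],0]
    - [[0,0,72.6],[-37,-16.4,0],0]
  force: 60

```text
clock: 1.3
tcp_pos: [0.4578, 0.3126, 0.2309]
orientation: [0.0, 0.684, 0.729, 0.0]
wrist_force: [-0.7, 0.4, 0.9]
finger_gap: 0.0852
grip_force: 0.0
```

```bash
python3 -c "
from h import *
s=env.get_state(); print(s['tcp_pos'],s['qvel'].round(2),heading(s))
c,p,d=snap('w1'); np.savez('w1.npz',p=p,d=d,c=c)
for P in [(.4254,.282,.019),(.4851,.3153,.019),(.4894,.2555,.019)]: print(np.round(proj(c,P)))
plan(590,-40,200,-3.7)"
```

```text
[0.45777368 0.31256861 0.2309271 ] [ 0.05 -0.02 -0.03  0.02  0.02  0.64] 3.609440178973832
[288. 200.]
[345. 173.]
[344. 226.]
shift cm [-36.11  11.12   3.09] turn z 7.3 | tcp [0.4563 0.3134 0.2309] head 3.6 F [-0.   0.4 -0.6] gap 85.5 t 1.4
```

View pics/w1.png

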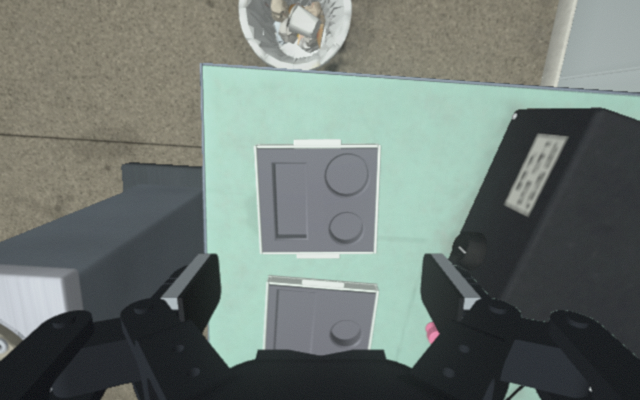

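The wrist view shows the slide tray at (318,200): slot (292,200), large well (347,174), small well (347,227). I'll measure it from this view now that the arm has settled.

```bash
cat > tray.py <<'E'
from h import *
import sys
def tray(name,box,side=1):
    c,p,d=snap(name); np.savez(name+'.npz',p=p,d=d)
    hsv=cv2.cvtColor(p,cv2.COLOR_RGB2HSV); V=hsv[...,2].astype(int); lab=cv2.cvtColor(p,cv2.COLOR_RGB2LAB).astype(int)
    x0,y0,x1,y1=box; m=np.zeros(V.shape,np.uint8); m[y0:y1,x0:x1]=((V<165)&(lab[...,1]>124))[y0:y1,x0:x1]
    m=cv2.morphologyEx(m,cv2.MORPH_CLOSE,np.ones((9,9),np.uint8))
    cs,_=cv2.findContours(m,cv2.RETR_EXTERNAL,cv2.CHAIN_APPROX_NONE); ct=max(cs,key=cv2.contourArea)[:,0]
    W=np.array([onz(c,u,v,.019)[:2] for u,v in ct],np.float32)*1000
    r=cv2.minAreaRect(W); print("tray",np.round(r[0],1),np.round(r[1],1),round(r[2],1))
    g=cv2.GaussianBlur(cv2.cvtColor(p,cv2.COLOR_RGB2GRAY),(3,3),0)
    cc=cv2.HoughCircles(g[y0:y1,x0:x1],cv2.HOUGH_GRADIENT,1.2,30,param1=60,param2=18,minRadius=12,maxRadius=28)
    if cc is not None:
        for u,v,q in cc[0][:4]: print("circle px",round(u+x0),round(v+y0),round(q,1),(onz(c,u+x0,v+y0,.019)[:2]*1000).round(1))
    return c,p,d,g
if __name__=="__main__": tray("w2",(250,145,385,258))
E
python3 tray.py; python3 - <<'E'
from h import *
z=np.load('w2.npz'); g=cv2.cvtColor(z['p'],cv2.COLOR_RGB2GRAY)
print(g[200,255:325].tolist()); print(g[145:255,290].tolist())
E
```

```text
tray [457.7 281.8] [127.3 117.2] 3.9
circle px 348 176 22.3 [486.9 313.8]
circle px 347 228 16.6 [490.7 253.9]
[190, 189, 189, 206, 227, 199, 144, 128, 130, 132, 131, 131, 131, 129, 129, 130, 131, 129, 131, 120, 99, 86, 85, 105, 125, 130, 129, 127, 130, 130, 129, 128, 129, 129, 129, 129, 129, 129, 127, 129, 128, 129, 128, 126, 128, 127, 129, 127, 129, 128, 130, 129, 132, 135, 132, 127, 129, 129, 129, 129, 130, 130, 129, 130, 128, 129, 130, 128, 128, 129]
[171, 185, 226, 206, 138, 125, 133, 133, 133, 132, 133, 131, 133, 132, 132, 133, 133, 130, 118, 115, 126, 134, 131, 131, 130, 130, 130, 131, 130, 130, 128, 129, 131, 130, 129, 129, 129, 129, 130, 132, 130, 131, 131, 129, 129, 132, 130, 130, 130, 131, 129, 129, 128, 130, 126, 129, 129, 128, 129, 127, 129, 127, 127, 128, 127, 130, 129, 128, 127, 130, 128, 129, 128, 129, 129, 129, 130, 129, 128, 128, 129, 129, 128, 128, 127, 130, 127, 128, 129, 126, 106, 93, 88, 95, 113, 128, 124, 127, 129, 130, 129, 127, 129, 130, 129, 128, 127, 148, 204, 225]
```

>>> carry_out:
  steps:
    - [[0,0,1],[-5,1.4,0.4],0]
    - [[0,0,2],[-10,2.9,0.9],0]
    - [[0,0,3],[-15,4.5,1.3],0]
    - [[0,0,4],[-20,6,1.8],0]
    - [[0,0,5],[-25.5,7.7,2.3],0]
    - [[0,0,6],[-31,9.5,2.7],0]
    - [[0,0,7.3],[-36.1,11.1,3.1],0]
    - [[0,0,7.3],[-36.1,11.1,3.1],0]

```text
clock: 2.4
tcp_pos: [0.592, -0.0397, 0.1995]
orientation: [0.0, 0.727, 0.686, -0.0]
wrist_force: [0.1, -0.5, 0.0]
finger_gap: 0.0857
grip_force: 0.0
```

```bash
python3 - <<'E'
from h import *
env.read_camera("wrist");env.read_camera("wrist")
c,p,d=snap('w3'); np.savez('w3.npz',p=p,d=d)
print(np.round(proj(c,(.5873,-.0799,.026))))
hsv=cv2.cvtColor(p,cv2.COLOR_RGB2HSV)
b=((hsv[...,0]>95)&(hsv[...,0]<120)&(hsv[...,1]>90)).astype(np.uint8); b=cv2.morphologyEx(b,cv2.MORPH_CLOSE,np.ones((7,7),np.uint8))
ct=max(cv2.findContours(b,0,1)[0],key=cv2.contourArea)[:,0]
W=np.array([onz(c,u,v,.026)[:2] for u,v in ct],np.float32)*1000
r=cv2.minAreaRect(W); print(r, ct.mean(0))
plan(r[0][0],r[0][1],60,-3.7)
E
```

```text
[318. 224.]
((589.2982177734375, -82.98677062988281), (76.22653198242188, 26.498119354248047), 86.3592300415039) [320.30412371 225.62371134]
shift cm [-4.72  0.13 14.02] turn z 0.6 | tcp [ 0.5906 -0.0359  0.2003] head -3.1 F [-0.2  0.6 -0. ] gap 85.6 t 2.5
```

View pics/w3.png

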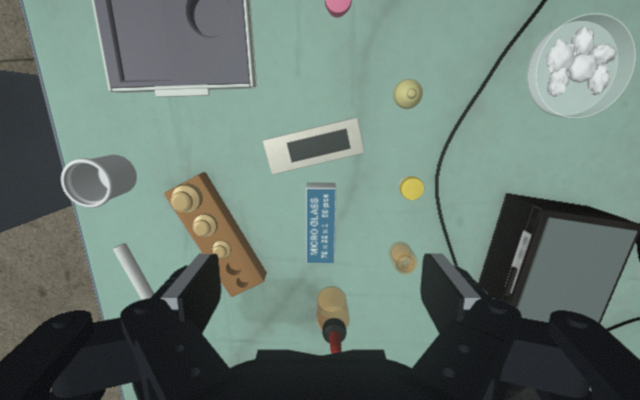

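The wrist view shows the carton at (320,226), the plate at (313,146) and the yellow cap at (412,188). The amber vial is at (403,257), the bottle at (332,310) and the bulb at (408,94). Moving down over the carton.

>>> carry_out:
  steps:
    - [[0,0,0.6],[-1.6,0.1,2],0]
    - [[0,0,0.6],[-3,0.1,5],0]
    - [[0,0,0.6],[-4.5,0.2,8],0]
    - [[0,0,0.6],[-4.5,0.2,11],0]
    - [[0,0,0.6],[-4.5,0.2,14],0]
    - [[0,0,0.6],[-4.5,0.2,14],0]
    - [[0,0,0.6],[-4.5,0.2,14],0]
    - [[0,0,0.6],[-4.5,0.2,14],0]

```text
clock: 3.55
tcp_pos: [0.5919, -0.0818, 0.0622]
orientation: [0.001, 0.73, 0.684, 0.001]
wrist_force: [-0.4, -0.4, -0.1]
finger_gap: 0.0855
grip_force: 0.0
```

```bash
python3 -c "
from h import *
plan(588.3,-81.5,12,-3.7)
s=env.get_state();print(s['tcp_pos'],s['qvel'].round(3))"
```

```text
shift cm [ 0.01 -0.38  5.01] turn z -0.0 | tcp [ 0.5919 -0.0818  0.0622] head -3.7 F [-0.4 -0.4 -0.1] gap 85.5 t 3.5
[ 0.59192407 -0.0817943   0.06215993] [-0.008  0.001 -0.001 -0.004  0.002  0.   ]
```

>>> carry_out:
  steps:
    - [[0,0,0],[0,-0.35,2],0]
    - [[0,0,0],[0,-0.35,4],0]
    - [[0,0,0],[0,-0.35,5],0]
    - [[0,0,0],[0,-0.35,5],120]
    - [[0,0,0],[0,-0.35,5],255]
    - [[0,0,0],[0,-0.35,5],255]
    - [[0,0,0],[0,-0.35,5],255]
    - [[0,0,0],[0,-0.35,5],255]

```text
clock: 4.55
tcp_pos: [0.5882, -0.0821, 0.0114]
orientation: [0.001, 0.73, 0.683, 0.001]
wrist_force: [0.6, 0.3, 5.5]
finger_gap: 0.0284
grip_force: 60.7
```

>>> carry_out:
  steps:
    - [[0,0,0],[0,0,0],255]
    - [[0,0,0],[0,0,0],255]
    - [[0,0,0],[0,0,-1.5],255]
    - [[0,0,0],[0,0,-4],255]
    - [[0,0,0],[0,0,-7],255]
    - [[0,0,0],[0,0,-10],255]
    - [[0,0,0],[0,0,-10],255]
    - [[0,0,0],[0,0,-10],255]

```text
clock: 5.55
tcp_pos: [0.5866, -0.0817, 0.1097]
orientation: [-0.0, 0.73, 0.683, -0.0]
wrist_force: [-0.5, -0.2, -1.5]
finger_gap: 0.0286
grip_force: 60.0
```

```bash
python3 -c "
from h import *
env.read_camera('wrist')
snap('w4')
plan(426.4,281.2,112,3.9)"
```

```text
shift cm [ 35.14 -18.33  -0.24] turn z -7.7 | tcp [ 0.5861 -0.0816  0.1088] head -3.8 F [ 0.5  0.3 -1.6] gap 28.2 t 5.7
```

View pics/w4.png

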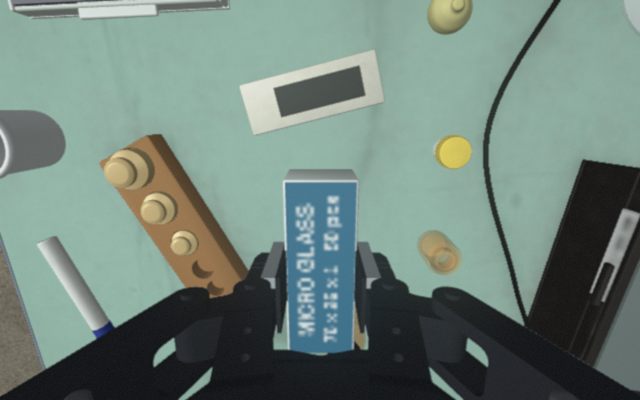

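Carton gripped squarely: top face centred at column 320, far top edge at row about 182. I'll check where it sits relative to the TCP.

```bash
python3 -c "
from h import *
c=env.get_calibration('wrist');s=env.get_state();r=rot(s['orientation'])
for u,v in [(286,181),(355,181),(320,181),(288,345),(354,345)]:
  print((r.inv().apply(onz(c,u,v,s['tcp_pos'][2]-.0114+.026)-s['tcp_pos'])*1000).round(1))"
```

```text
[ 38.9 -12.3 -14.5]
[ 38.9  14.6 -14.6]
[ 38.9   0.9 -14.6]
[-36.1 -13.3 -14.6]
[-36.   16.3 -14.7]
```

>>> carry_out:
  steps:
    - [[0,0,-1],[5,-2.6,-0.5],255]
    - [[0,0,-2],[10,-5.2,-0.5],255]
    - [[0,0,-3],[15,-7.8,-0.5],255]
    - [[0,0,-4.5],[20,-10.4,-0.5],255]
    - [[0,0,-6],[25.5,-13.2,-0.5],255]
    - [[0,0,-7.7],[30.5,-16,-0.5],255]
    - [[0,0,-7.7],[34,-18,-0.3],255]
    - [[0,0,-7.7],[35.1,-18.3,-0.3],255]

```text
clock: 6.65
tcp_pos: [0.4254, 0.2818, 0.112]
orientation: [-0.001, 0.681, 0.732, -0.001]
wrist_force: [0.2, 0.3, -2.4]
finger_gap: 0.0287
grip_force: 59.9
```

>>> carry_out:
  steps:
    - [[0,0,0],[0,0,0],255]
    - [[0,0,0],[0,0,0],255]
    - [[0,0,0],[0,0,2],255]
    - [[0,0,0],[0,0,4],255]
    - [[0,0,0],[0,0,6],255]
    - [[0,0,0],[0,0,6],255]
    - [[0,0,0],[0,0,6],255]
    - [[0,0,0],[0,0,6],255]

```text
clock: 7.65
tcp_pos: [0.4287, 0.2805, 0.0543]
orientation: [0.0, 0.683, 0.731, 0.001]
wrist_force: [-0.1, -0.4, -0.6]
finger_gap: 0.0285
grip_force: 59.9
```

```bash
python3 -c "
from h import *
plan(426.3,281.3,34,3.9)
for i in range(3):
  c,p,d=snap('w5');s=env.get_state(); print(s['tcp_pos'])
np.savez('w5.npz',p=p)
plan(426.3,281.3,34,3.9)"
```

```text
shift cm [ 0.1  -0.24  2.03] turn z -0.0 | tcp [0.4287 0.2805 0.0543] head 3.9 F [-0.1 -0.4 -0.6] gap 28.5 t 7.7
[0.42857804 0.28056946 0.05424889]
[0.42841761 0.28060338 0.05412234]
[0.42822791 0.28063411 0.05398762]
shift cm [ 0.08 -0.19  2.  ] turn z 0.0 | tcp [0.4282 0.2806 0.054 ] head 3.9 F [ 0.3  0.6 -1.1] gap 28.5 t 7.8
```

View pics/w5.png

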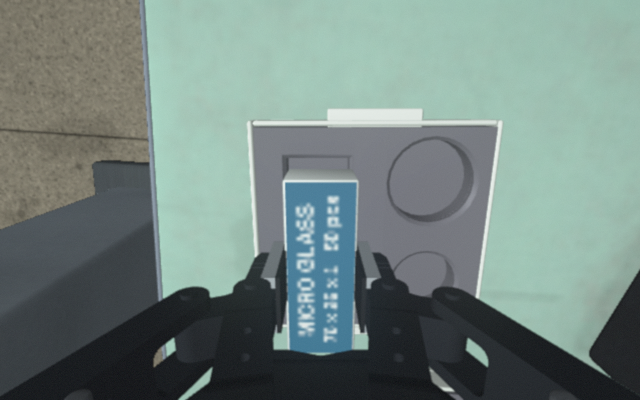

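The view shows the carton over the slot, with the slot's far edge at row about 156, columns 284–350. I'll measure the offset between them.

```bash
python3 -c "
from h import *
z=np.load('w5.npz');g=cv2.cvtColor(z['p'],cv2.COLOR_RGB2GRAY).astype(int)
print(g[163,274:362].tolist()); print(g[145:185,320].tolist()); print(g[145:185,310].tolist())
c=env.get_calibration('wrist');s=env.get_state();r=rot(s['orientation'])
f=lambda u,v,h:(r.inv().apply(onz(c,u,v,h)-s['tcp_pos'])*1000).round(1)
t=s['tcp_pos'][2]+.0146
print('slot',f(284,163,.019),f(350,163,.019),f(320,156,.019)); print('carton',f(286,181,t),f(356,181,t))
"
```

```text
[127, 128, 129, 127, 127, 128, 126, 120, 104, 91, 88, 86, 79, 79, 96, 120, 127, 125, 125, 126, 126, 125, 126, 125, 124, 126, 126, 128, 123, 125, 123, 124, 126, 125, 125, 123, 123, 125, 124, 125, 124, 126, 125, 125, 126, 124, 124, 125, 126, 124, 124, 124, 123, 126, 125, 125, 127, 125, 123, 125, 125, 125, 124, 125, 126, 126, 125, 124, 125, 124, 126, 126, 123, 114, 103, 111, 123, 127, 125, 122, 125, 124, 125, 126, 126, 125, 123, 124]
[126, 125, 126, 125, 126, 126, 126, 126, 124, 115, 110, 104, 107, 122, 126, 124, 125, 125, 124, 125, 123, 124, 123, 123, 128, 130, 137, 138, 143, 146, 150, 154, 156, 162, 180, 217, 220, 167, 122, 115]
[126, 125, 126, 125, 124, 126, 125, 127, 124, 116, 106, 101, 107, 121, 126, 126, 126, 125, 123, 126, 125, 126, 124, 124, 129, 135, 137, 142, 146, 149, 153, 157, 161, 167, 184, 219, 223, 171, 124, 114]
slot [ 38.4 -18.4  35. ] [38.4 16.7 35. ] [42.1  0.8 35. ]
carton [ 38.7 -12.5 -14.6] [ 38.7  14.8 -14.6]
```

>>> carry_out:
  steps:
    - [[0,0,0],[0,-0.22,0],255]
    - [[0,0,0],[0,-0.22,0.6],255]
    - [[0,0,0],[0,-0.22,1.2],255]
    - [[0,0,0],[0,-0.22,1.8],255]
    - [[0,0,0],[0,-0.22,2.2],255]
    - [[0,0,0],[0,-0.22,2.6],255]
    - [[0,0,0],[0,-0.22,2.9],255]
    - [[0,0,0],[0,-0.22,2.9],255]

```text
clock: 8.8
tcp_pos: [0.4254, 0.2803, 0.0241]
orientation: [-0.0, 0.683, 0.731, -0.0]
wrist_force: [0.8, 0.5, -1.4]
finger_gap: 0.0283
grip_force: 59.9
```

>>> carry_out:
  steps:
    - [[0,0,0],[0,0,0.2],255]
    - [[0,0,0],[0,0,0.4],255]
    - [[0,0,0],[0,0,0.5],255]
    - [[0,0,0],[0,0,0.5],255]
    - [[0,0,0],[0,0,0.5],255]
    - [[0,0,0],[0,0,0.5],150]
    - [[0,0,0],[0,0,0.5],120]
    - [[0,0,0],[0,0,0.5],100]

```text
clock: 9.8
tcp_pos: [0.4256, 0.2804, 0.0194]
orientation: [0.0, 0.682, 0.731, 0.0]
wrist_force: [-0.3, -0.0, -0.1]
finger_gap: 0.0522
grip_force: 0.0
```

>>> carry_out:
  steps:
    - [[0,0,0],[0,0,0],60]
    - [[0,0,0],[0,0,-1],60]
    - [[0,0,0],[0,0,-3],60]
    - [[0,0,0],[0,0,-5],60]
    - [[0,0,0],[0,0,-8],0]
    - [[0,0,0],[0,0,-11],0]
    - [[0,0,0],[0,0,-11],0]
    - [[0,0,0],[0,0,-11],0]

```text
clock: 10.8
tcp_pos: [0.4253, 0.2802, 0.1292]
orientation: [-0.0, 0.682, 0.731, 0.0]
wrist_force: [-0.0, 0.5, -0.7]
finger_gap: 0.0854
grip_force: 0.0
```

```bash
python3 -c "
from h import *
env.read_camera('wrist');c,p,d=snap('w6'); np.savez('w6.npz',p=p,d=d)
plan(426.3,281.3,34,3.9)
hsv=cv2.cvtColor(p,cv2.COLOR_RGB2HSV)
b=((hsv[...,0]>95)&(hsv[...,0]<120)&(hsv[...,1]>90)).astype(np.uint8); b=cv2.morphologyEx(b,cv2.MORPH_CLOSE,np.ones((7,7),np.uint8))
ct=max(cv2.findContours(b,0,1)[0],key=cv2.contourArea)[:,0]
for z in (.03,.033,.04):
  W=np.array([onz(c,u,v,z)[:2] for u,v in ct],np.float32)*1000
  print(z,cv2.minAreaRect(W))
m=np.zeros(d.shape,np.uint8); cv2.drawContours(m,[ct[:,None]],-1,1,-1)
v,u=np.nonzero(m); P=[dep(c,d,a,b_)[2] for a,b_ in zip(u[::5],v[::5])]; print('z top',np.median(P), 'insert z',dep(c,d,360,330), d[330,360])
"
```

```text
shift cm [0.13 0.18 9.43] turn z 0.0 | tcp [0.4248 0.2799 0.1283] head 3.9 F [-0.3  0.2  0.1] gap 85.8 t 10.9
0.03 ((426.7772216796875, 279.40313720703125), (26.908903121948242, 76.48418426513672), 3.9677178859710693)
0.033 ((426.71038818359375, 280.2166442871094), (26.57488441467285, 75.53479766845703), 3.9677326679229736)
0.04 ((426.5544128417969, 282.11492919921875), (25.795495986938477, 73.31953430175781), 3.9677276611328125)
z top 0.030795397305103736 insert z [0.46857659 0.16397206 0.01895598] 0.29213166
```

View pics/w6.png

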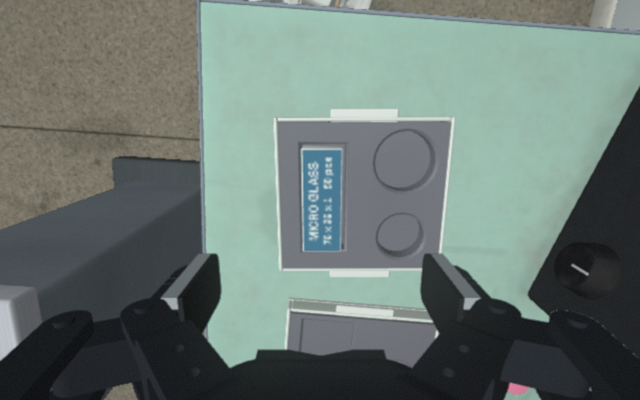

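The carton is seated: its top is at z≈30.8 mm, inside the slot at (324,198). Next the bottle.

```bash
python3 -c "
from h import *
plan(593.5,-172.8,190,0)"
```

```text
shift cm [-46.32  13.73  -6.16] turn z 3.9 | tcp [0.4248 0.2799 0.1283] head 3.9 F [-0.3  0.2  0.1] gap 85.8 t 10.9
```

>>> carry_out:
  steps:
    - [[0,0,0],[-5,1.5,-2],0]
    - [[0,0,1],[-10.5,3.2,-4],0]
    - [[0,0,2],[-16.2,4.8,-6.2],0]
    - [[0,0,3],[-22,6.6,-6.2],0]
    - [[0,0,3.9],[-28,8.4,-6.2],0]
    - [[0,0,3.9],[-34,10.1,-6.2],0]
    - [[0,0,3.9],[-40,11.9,-6.2],0]
    - [[0,0,3.9],[-45,13.4,-6.2],0]

```text
clock: 11.9
tcp_pos: [0.5899, -0.1618, 0.1898]
orientation: [-0.001, 0.707, 0.707, -0.0]
wrist_force: [0.7, -0.9, -0.1]
finger_gap: 0.0854
grip_force: 0.0
```

>>> carry_out:
  steps:
    - [[0,0,0],[-1.3,0.3,0],0]
    - [[0,0,0],[-1.3,0.3,0],0]
    - [[0,0,0],[-1.3,0.3,2],0]
    - [[0,0,0],[-1.3,0.3,4],0]
    - [[0,0,0],[-1.3,0.3,6],0]
    - [[0,0,0],[-1.3,0.3,8],0]
    - [[0,0,0],[-1.3,0.3,8],0]
    - [[0,0,0],[-1.3,0.3,8],0]

```text
clock: 12.9
tcp_pos: [0.5931, -0.1713, 0.1121]
orientation: [0.0, 0.706, 0.708, 0.0]
wrist_force: [0.1, -0.5, 0.6]
finger_gap: 0.0855
grip_force: 0.0
```

```bash
python3 -c "
from h import *
c,p,d=snap('w7')
plan(593.5,-172.8,26,0)
for h in (.067,.094): print(proj(c,(.5935,-.1728,h)))
hsv=cv2.cvtColor(p,cv2.COLOR_RGB2HSV).astype(int);H,S,V=hsv[...,0],hsv[...,1],hsv[...,2]
m=(((H>170)|(H<8))&(S>140)&(V>60)).astype(np.uint8)
n,l,st,ce=cv2.connectedComponentsWithStats(m)
for i in range(1,n):
  if st[i,4]>40: print(st[i],ce[i])
"
```

```text
shift cm [-0.1  -0.01  8.64] turn z 0.1 | tcp [ 0.5934 -0.1718  0.1124] head 0.1 F [ 0.4 -0.3  0.1] gap 85.5 t 12.9
(np.float64(319.19908927256256), np.float64(227.47242676435567))
(np.float64(319.0941366466443), np.float64(244.96245455711758))
[319 243  12  14 112] [324.27678571 250.03571429]
```

View pics/w7.png

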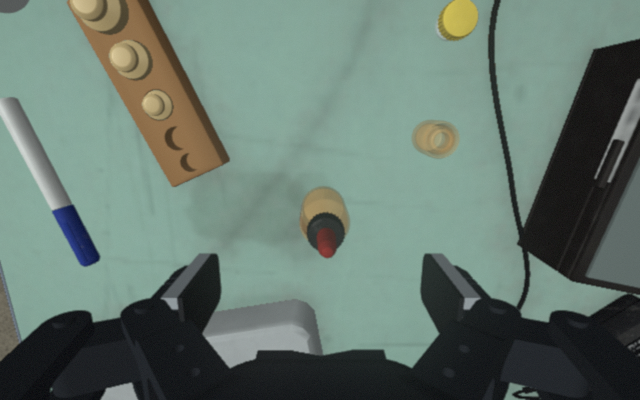

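The bottle is centred between the fingers, red tip at (325,252). Before going down I'll check the clearance to the microscope.

```bash
python3 -c "
from h import *
z=env.read_camera('top'); c=env.get_calibration('top');d=z[1]
vs,us=np.mgrid[100:300:2,430:640:2]
P=np.array([dep(c,d,u,v) for u,v in zip(us.ravel(),vs.ravel()) if d[v,u]>0])
for a,b in ((.02,.06),(.06,.12),(.12,.25),(.25,.6)):
  Q=P[(P[:,2]>a)&(P[:,2]<b)&(P[:,0]>.4)&(P[:,0]<.72)]; print(a,b,len(Q),Q[:,1].max().round(3) if len(Q) else '', Q[Q[:,1].argmax()].round(3) if len(Q) else '')
"
```

```text
0.02 0.06 77 -0.183 [ 0.584 -0.183  0.05 ]
0.06 0.12 9 -0.171 [ 0.594 -0.171  0.094]
0.12 0.25 258 -0.134 [ 0.581 -0.134  0.246]
0.25 0.6 1693 -0.046 [ 0.453 -0.046  0.598]
```

>>> carry_out:
  steps:
    - [[0,0,0],[-0.25,0.1,0],0]
    - [[0,0,0],[-0.25,0.1,2],0]
    - [[0,0,0],[-0.25,0.1,4],0]
    - [[0,0,0],[-0.25,0.1,6],0]
    - [[0,0,0],[-0.25,0.1,7.6],0]
    - [[0,0,0],[-0.25,0.1,8.6],0]
    - [[0,0,0],[-0.25,0.1,8.6],0]
    - [[0,0,0],[-0.25,0.1,8.6],80]
  force: 40

```text
clock: 14.0
tcp_pos: [0.5945, -0.1752, 0.0259]
orientation: [0.001, 0.707, 0.707, 0.0]
wrist_force: [-0.0, -0.8, 0.3]
finger_gap: 0.0696
grip_force: 0.0
```

>>> carry_out:
  steps:
    - [[0,0,0],[0,0,0],120]
    - [[0,0,0],[0,0,0],255]
    - [[0,0,0],[0,0,0],255]
    - [[0,0,0],[0,0,0],255]
    - [[0,0,0],[0,0,-1],255]
    - [[0,0,0],[0,0,-3],255]
    - [[0,0,0],[0,0,-5],255]
    - [[0,0,0],[0,0,-5],255]

```text
clock: 15.0
tcp_pos: [0.5952, -0.1755, 0.077]
orientation: [0.002, 0.707, 0.707, 0.001]
wrist_force: [0.1, -0.6, -0.7]
finger_gap: 0.0319
grip_force: 39.9
```

```bash
python3 -c "
from h import *
c,p,d=snap('w8')
plan(486.3,314.3,76,0)"
```

```text
shift cm [ 48.95 -10.8   -0.06] turn z 0.0 | tcp [ 0.5944 -0.1752  0.0758] head 0.0 F [-0.   0.2 -0.3] gap 31.5 t 15.1
```

View pics/w8.png

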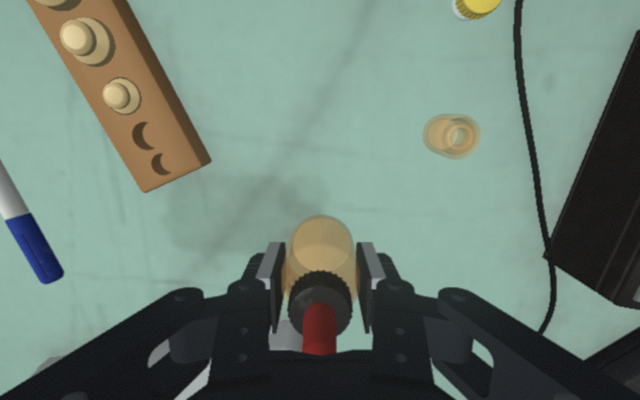

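>>> carry_out:
  steps:
    - [[0,0,0],[2,-0.4,-3],255]
    - [[0,0,0],[7.5,-1.6,-4],255]
    - [[0,0,0],[13.5,-2.9,-4],255]
    - [[0,0,0],[19.5,-4.3,-4],255]
    - [[0,0,0],[25.5,-5.6,-4],255]
    - [[0,0,0],[31.5,-6.9,-4],255]
    - [[0,0,0],[37.5,-8.3,-4],255]
    - [[0,0,0],[43,-9.5,-4],255]

```text
clock: 16.05
tcp_pos: [0.4973, 0.2567, 0.1142]
orientation: [-0.0, 0.707, 0.707, -0.001]
wrist_force: [0.8, 0.1, 0.3]
finger_gap: 0.0322
grip_force: 39.9
```

>>> carry_out:
  steps:
    - [[0,0,0],[4,-0.9,0],255]
    - [[0,0,0],[5.9,-1.3,0],255]
    - [[0,0,0],[5.9,-1.3,0],255]
    - [[0,0,0],[5.9,-1.3,2],255]
    - [[0,0,0],[5.9,-1.3,4],255]
    - [[0,0,0],[5.9,-1.3,5],255]
    - [[0,0,0],[5.9,-1.3,5],255]
    - [[0,0,0],[5.9,-1.3,5],255]

```text
clock: 17.05
tcp_pos: [0.4865, 0.3137, 0.066]
orientation: [0.0, 0.707, 0.707, 0.0]
wrist_force: [-0.4, -0.4, 0.3]
finger_gap: 0.0319
grip_force: 39.9
```

```bash
python3 -c "
from h import *
env.read_camera('wrist');c,p,d=snap('w9')
plan(486.3,313.8,31,0)"
```

```text
shift cm [-0.03 -0.03  3.52] turn z 0.0 | tcp [0.4865 0.3141 0.0662] head 0.0 F [ 0.5 -0.1 -0.1] gap 32.0 t 17.1
```

View pics/w9.png

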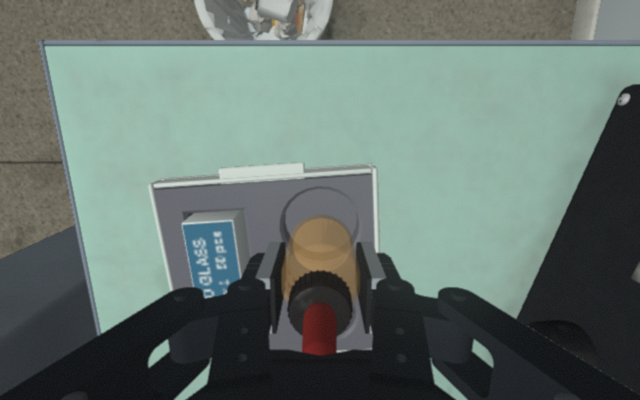

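The bottle is over the large well, both at about column 320. I'll lower it and let go.

>>> carry_out:
  steps:
    - [[0,0,0],[0,0,1],255]
    - [[0,0,0],[0,0,2],255]
    - [[0,0,0],[0,0,3],255]
    - [[0,0,0],[0,0,3.6],255]
    - [[0,0,0],[0,0,3.6],255]
    - [[0,0,0],[0,0,3.6],150]
    - [[0,0,0],[0,0,3.6],120]
    - [[0,0,0],[0,0,3.6],105]

```text
clock: 18.15
tcp_pos: [0.4858, 0.314, 0.0291]
orientation: [-0.0, 0.707, 0.707, -0.0]
wrist_force: [-1.4, -0.1, -1.0]
finger_gap: 0.0503
grip_force: 0.0
```

>>> carry_out:
  steps:
    - [[0,0,0],[0,0,0],105]
    - [[0,0,0],[0,0,0],105]
    - [[0,0,0],[0,0,-2],105]
    - [[0,0,0],[0,0,-5],80]
    - [[0,0,0],[0,0,-8],40]
    - [[0,0,0],[0,0,-12],0]
    - [[0,0,0],[0,0,-16],0]
    - [[0,0,0],[0,0,-16],0]

```text
clock: 19.15
tcp_pos: [0.4879, 0.315, 0.1932]
orientation: [0.001, 0.707, 0.707, 0.003]
wrist_force: [0.4, 0.1, 0.9]
finger_gap: 0.0853
grip_force: 0.0
```

```bash
python3 - <<'E'
from h import *
c,p,d=snap('w10'); np.savez('w10.npz',p=p,d=d,o=c['origin'],q=c['orientation'])
hsv=cv2.cvtColor(p,cv2.COLOR_RGB2HSV).astype(int);H,S,V=hsv[...,0],hsv[...,1],hsv[...,2]
m=(((H>170)|(H<8))&(S>140)&(V>60)).astype(np.uint8)
n,l,st,ce=cv2.connectedComponentsWithStats(m)
for i in range(1,n):
  if st[i,4]>30: print(st[i],ce[i],dep(c,d,*ce[i]).round(4))
print('expected tip',proj(c,(.4863,.3138,.098)),'base',proj(c,(.4863,.3138,.004)))
plan(678.5,-47.5,140,0)
E
```

```text
[313 202   9   9  56] [316.5        206.07142857] [0.4868 0.3127 0.0976]
expected tip (np.float64(315.75671919480163), np.float64(204.8090251451343)) base (np.float64(316.29514262753645), np.float64(180.01900993289834))
shift cm [-36.21  19.13   5.11] turn z 0.0 | tcp [0.4869 0.3144 0.191 ] head 0.0 F [ 0.1  0.5 -0.7] gap 85.5 t 19.2
```

The bottle stands in its well: tip measured at (487,313,98) mm, as it should be. Next the yellow vial.

>>> carry_out:
  steps:
    - [[0,0,0],[-5,2.6,0],0]
    - [[0,0,0],[-10,5.3,0],0]
    - [[0,0,0],[-15,8,0],0]
    - [[0,0,0],[-20,10.6,1.5],0]
    - [[0,0,0],[-25,13.2,3],0]
    - [[0,0,0],[-30,15.9,4.5],0]
    - [[0,0,0],[-35,18.5,5.1],0]
    - [[0,0,0],[-36.2,19.1,5.1],0]

```text
clock: 20.2
tcp_pos: [0.6767, -0.0514, 0.135]
orientation: [-0.001, 0.708, 0.706, -0.001]
wrist_force: [-0.1, 0.2, -0.1]
finger_gap: 0.0854
grip_force: 0.0
```

```bash
python3 - <<'E'
from h import *
for i in range(3): env.read_camera('wrist')
c,p,d=snap('w11')
hsv=cv2.cvtColor(p,cv2.COLOR_RGB2HSV).astype(int);H,S,V=hsv[...,0],hsv[...,1],hsv[...,2]
m=((H>22)&(H<34)&(S>110)&(V>120)).astype(np.uint8)
n,l,st,ce=cv2.connectedComponentsWithStats(m)
for i in range(1,n):
  if st[i,4]>100: print(st[i],ce[i],onz(c,*ce[i],.02).round(4))
plan(678.5,-47.5,16,0)
E
```

```text
[313 184  27  28 595] [325.79327731 197.43361345] [ 0.6813 -0.0491  0.02  ]
shift cm [-0.07  0.27 12.15] turn z 0.0 | tcp [ 0.676  -0.0469  0.1375] head 0.0 F [-0.4 -0.1  0.9] gap 85.2 t 20.4
```

>>> carry_out:
  steps:
    - [[0,0,0],[-0.15,0.4,2],0]
    - [[0,0,0],[-0.15,0.4,5],0]
    - [[0,0,0],[-0.15,0.4,8],0]
    - [[0,0,0],[-0.15,0.4,10.5],0]
    - [[0,0,0],[-0.15,0.4,12.2],0]
    - [[0,0,0],[-0.15,0.4,12.2],0]
    - [[0,0,0],[-0.15,0.4,12.2],80]
    - [[0,0,0],[-0.15,0.4,12.2],140]
  force: 30

```text
clock: 21.4
tcp_pos: [0.682, -0.0496, 0.0177]
orientation: [0.001, 0.707, 0.707, 0.001]
wrist_force: [-0.9, -0.1, 0.4]
finger_gap: 0.0514
grip_force: 0.0
```

>>> carry_out:
  steps:
    - [[0,0,0],[0,0,0],255]
    - [[0,0,0],[0,0,0],255]
    - [[0,0,0],[0,0,0],255]
    - [[0,0,0],[0,0,-1],255]
    - [[0,0,0],[0,0,-3],255]
    - [[0,0,0],[0,0,-6],255]
    - [[0,0,0],[0,0,-9],255]
    - [[0,0,0],[0,0,-9],255]

```text
clock: 22.4
tcp_pos: [0.683, -0.0498, 0.1098]
orientation: [0.002, 0.707, 0.707, 0.002]
wrist_force: [0.1, -0.4, -1.6]
finger_gap: 0.0201
grip_force: 29.3
```

```bash
python3 - <<'E'
from h import *
c,p,d=snap('w12')
hsv=cv2.cvtColor(p,cv2.COLOR_RGB2HSV).astype(int);H,S,V=hsv[...,0],hsv[...,1],hsv[...,2]
m=((H>22)&(H<34)&(S>110)&(V>120)).astype(np.uint8)
n,l,st,ce=cv2.connectedComponentsWithStats(m)
s=env.get_state();r=rot(s['orientation'])
for i in range(1,n):
  if st[i,4]>100: print(st[i],ce[i],(r.inv().apply(onz(c,*ce[i],s['tcp_pos'][2]+.006)-s['tcp_pos'])*1000).round(1))
plan(490.4,254.4,105,0)
E
```

```text
[ 298  233   46   51 1947] [320.05392912 258.42064715] [ 1.  2. -6.]
shift cm [ 30.41 -19.14   0.22] turn z 0.0 | tcp [ 0.6819 -0.0496  0.1078] head 0.0 F [-0.1  0.3  0.1] gap 20.6 t 22.4
```

>>> carry_out:
  steps:
    - [[0,0,0],[4.5,-2.8,0],255]
    - [[0,0,0],[9,-5.7,0],255]
    - [[0,0,0],[13.5,-8.5,0],255]
    - [[0,0,0],[18,-11.3,0],255]
    - [[0,0,0],[22.5,-14.2,0],255]
    - [[0,0,0],[27,-17,0],255]
    - [[0,0,0],[30,-19,0],255]
    - [[0,0,0],[30.4,-19.2,0],255]

```text
clock: 23.45
tcp_pos: [0.4862, 0.2559, 0.105]
orientation: [-0.001, 0.706, 0.709, -0.001]
wrist_force: [0.2, 0.6, -0.4]
finger_gap: 0.0201
grip_force: 29.4
```

>>> carry_out:
  steps:
    - [[0,0,0],[0,0,0],255]
    - [[0,0,0],[0,0,1],255]
    - [[0,0,0],[0,0,2.5],255]
    - [[0,0,0],[0,0,4],255]
    - [[0,0,0],[0,0,5],255]
    - [[0,0,0],[0,0,5],255]
    - [[0,0,0],[0,0,5],255]
    - [[0,0,0],[0,0,5],255]

```text
clock: 24.45
tcp_pos: [0.4893, 0.2547, 0.0569]
orientation: [0.0, 0.707, 0.707, 0.001]
wrist_force: [0.6, 0.7, 0.4]
finger_gap: 0.0197
grip_force: 29.4
```

```bash
python3 - <<'E'
from h import *
for i in range(2): env.read_camera('wrist')
plan(490.4,254.4,22.5,0)
E
```

```text
shift cm [-0.03  0.11  3.44] turn z 0.0 | tcp [0.4892 0.2547 0.0569] head 0.0 F [-0.8  0.2 -0.5] gap 20.4 t 24.6
```

>>> carry_out:
  steps:
    - [[0,0,0],[0,0.1,1],255]
    - [[0,0,0],[0,0.1,2],255]
    - [[0,0,0],[0,0.1,3],255]
    - [[0,0,0],[0,0.1,3.4],255]
    - [[0,0,0],[0,0.1,3.4],255]
    - [[0,0,0],[0,0.1,3.4],255]
    - [[0,0,0],[0,0.1,3.4],160]
    - [[0,0,0],[0,0.1,3.4],120]

```text
clock: 25.55
tcp_pos: [0.49, 0.2546, 0.0225]
orientation: [0.0, 0.707, 0.707, 0.0]
wrist_force: [0.3, 0.2, 0.4]
finger_gap: 0.0447
grip_force: 0.0
```

>>> carry_out:
  steps:
    - [[0,0,0],[0,0,0],110]
    - [[0,0,0],[0,0,0],110]
    - [[0,0,0],[0,0,-2],110]
    - [[0,0,0],[0,0,-5],80]
    - [[0,0,0],[0,0,-8],40]
    - [[0,0,0],[0,0,-12],0]
    - [[0,0,0],[0,0,-16],0]
    - [[0,0,0],[0,0,-16],0]

```text
clock: 26.55
tcp_pos: [0.492, 0.2553, 0.186]
orientation: [0.001, 0.707, 0.707, 0.003]
wrist_force: [0.6, 0.1, -1.3]
finger_gap: 0.0852
grip_force: 0.0
```

```bash
python3 - <<'E'
from h import *
for i in range(2): env.read_camera('wrist')
c,p,d=snap('w13')
hsv=cv2.cvtColor(p,cv2.COLOR_RGB2HSV).astype(int);H,S,V=hsv[...,0],hsv[...,1],hsv[...,2]
m=((H>22)&(H<34)&(S>110)&(V>120)).astype(np.uint8)
n,l,st,ce=cv2.connectedComponentsWithStats(m)
for i in range(1,n):
  if st[i,4]>60: print(st[i],ce[i],dep(c,d,*ce[i]).round(4))
plan(668,-118,140,0)
E
```

```text
[308 173  24  24 460] [319.41304348 184.52173913] [0.4904 0.2557 0.0281]
shift cm [-37.24  17.86   4.15] turn z 0.0 | tcp [0.4893 0.2543 0.1815] head 0.0 F [-0.2 -0.4 -1.3] gap 85.2 t 26.7
```

The yellow vial is seated: cap top at (490,256,28) mm. Now the amber vial.

>>> carry_out:
  steps:
    - [[0,0,0],[-5.2,2.5,0],0]
    - [[0,0,0],[-10.4,5,0],0]
    - [[0,0,0],[-15.6,7.5,0],0]
    - [[0,0,0],[-20.8,10,1.5],0]
    - [[0,0,0],[-26,12.5,3],0]
    - [[0,0,0],[-31.2,15,4.2],0]
    - [[0,0,0],[-36.4,17.5,4.2],0]
    - [[0,0,0],[-37.2,17.9,4.2],0]

```text
clock: 27.7
tcp_pos: [0.6689, -0.1212, 0.1373]
orientation: [-0.001, 0.709, 0.706, -0.001]
wrist_force: [-0.1, -0.3, -0.7]
finger_gap: 0.0857
grip_force: 0.0
```

```bash
python3 - <<'E'
from h import *
for i in range(3): env.read_camera('wrist')
c,p,d=snap('w14')
lab=cv2.cvtColor(p,cv2.COLOR_RGB2LAB).astype(int)
m=((lab[...,2]>142)).astype(np.uint8); m=cv2.morphologyEx(m,cv2.MORPH_CLOSE,np.ones((5,5),np.uint8))
n,l,st,ce=cv2.connectedComponentsWithStats(m)
print('expect top',proj(c,(.668,-.118,.034)),'base',proj(c,(.668,-.118,0)))
for i in range(1,n):
  if st[i,4]>150: print(st[i],ce[i],onz(c,*ce[i],.017).round(4))
plan(668,-118,15,0)
E
```

```text
expect top (np.float64(319.3491418494776), np.float64(200.95064277414212)) base (np.float64(319.54153692414087), np.float64(190.83848958303403))
[    5    73   150   171 10989] [ 80.77932478 154.37583038] [ 0.4799 -0.0849  0.017 ]
[312 188  29  34 705] [326.45106383 203.93758865] [ 0.6737 -0.125   0.017 ]
shift cm [-0.19  0.04 12.42] turn z 0.1 | tcp [ 0.6679 -0.1163  0.1392] head 0.1 F [-0.2  0.2 -0.5] gap 85.6 t 27.9
```

>>> carry_out:
  steps:
    - [[0,0,0],[-0.4,0.3,2],0]
    - [[0,0,0],[-0.7,0.45,5],0]
    - [[0,0,0],[-0.7,0.45,8],0]
    - [[0,0,0],[-0.7,0.45,10.5],0]
    - [[0,0,0],[-0.7,0.45,12.4],0]
    - [[0,0,0],[-0.7,0.45,12.4],0]
    - [[0,0,0],[-0.7,0.45,12.4],80]
    - [[0,0,0],[-0.7,0.45,12.4],130]

```text
clock: 28.9
tcp_pos: [0.6744, -0.1242, 0.0179]
orientation: [0.001, 0.707, 0.707, 0.001]
wrist_force: [0.2, -0.3, 0.3]
finger_gap: 0.0515
grip_force: 0.0
```

>>> carry_out:
  steps:
    - [[0,0,0],[0,0,0],255]
    - [[0,0,0],[0,0,0],255]
    - [[0,0,0],[0,0,0],255]
    - [[0,0,0],[0,0,-1],255]
    - [[0,0,0],[0,0,-3],255]
    - [[0,0,0],[0,0,-6],255]
    - [[0,0,0],[0,0,-9],255]
    - [[0,0,0],[0,0,-9],255]

```text
clock: 29.9
tcp_pos: [0.6754, -0.1251, 0.1096]
orientation: [0.002, 0.707, 0.707, 0.001]
wrist_force: [1.3, -0.0, -0.8]
finger_gap: 0.0227
grip_force: 29.5
```

```bash
python3 - <<'E'
from h import *
c,p,d=snap('w15')
lab=cv2.cvtColor(p,cv2.COLOR_RGB2LAB).astype(int)
m=((lab[...,2]>142)).astype(np.uint8); m=cv2.morphologyEx(m,cv2.MORPH_CLOSE,np.ones((5,5),np.uint8))
n,l,st,ce=cv2.connectedComponentsWithStats(m)
s=env.get_state();r=rot(s['orientation'])
for i in range(1,n):
  if st[i,4]>150: print(st[i],ce[i],(r.inv().apply(onz(c,*ce[i],s['tcp_pos'][2]+.008)-s['tcp_pos'])*1000).round(1))
plan(500.8,119.7,140,0)
# count tray seen by the wrist from the way: aim
plan(470,155,170,0)
E
```

```text
[    0    54   126   195 12099] [ 49.88594099 159.03463096] [  45.8 -108.    -8.3]
[ 294  225   54   72 2844] [320.4978903 261.0021097] [ 0.5  2.2 -8. ]
[602 367  38  28 596] [625.70302013 377.28691275] [-62.6 154.   -7.6]
shift cm [ 24.45 -17.34  -3.3 ] turn z 0.0 | tcp [ 0.6743 -0.1248  0.1076] head 0.0 F [-0.7  0.7 -1.1] gap 22.8 t 29.9
shift cm [ 27.98 -20.41  -6.31] turn z 0.0 | tcp [ 0.6743 -0.1248  0.1076] head 0.0 F [-0.7  0.7 -1.1] gap 22.8 t 29.9
```

>>> carry_out:
  steps:
    - [[0,0,0],[3.5,-2.6,-2],255]
    - [[0,0,0],[7.5,-5.5,-4],255]
    - [[0,0,0],[11.5,-8.5,-6.3],255]
    - [[0,0,0],[16,-11.7,-6.3],255]
    - [[0,0,0],[20.5,-15,-6.3],255]
    - [[0,0,0],[25,-18.3,-6.3],255]
    - [[0,0,0],[28,-20.4,-6.3],255]
    - [[0,0,0],[28,-20.4,-6.3],255]

```text
clock: 30.95
tcp_pos: [0.4667, 0.157, 0.1681]
orientation: [-0.001, 0.706, 0.709, -0.001]
wrist_force: [-0.5, -0.4, -0.3]
finger_gap: 0.0226
grip_force: 29.6
```

```bash
python3 - <<'E'
from h import *
import tray
for i in range(3): env.read_camera('wrist')
c=env.get_calibration('wrist')
q=np.array([proj(c,(.467+a,.1205+b,.019)) for a in(-.067,.067) for b in(-.062,.062)]); print(q.round())
x0,y0=q.min(0)-12; x1,y1=q.max(0)+12
tray.tray('w16',(int(max(0,x0)),int(max(0,y0)),int(x1),int(y1)))
plan(500.8,119.7,70,0)
E
```

```text
[[247. 284.]
 [239. 156.]
 [386. 284.]
 [393. 156.]]
tray [469.8 112. ] [165.2 130.4] 0.1
circle px 354 226 20.0 [501.3 117.7]
circle px 318 272 23.3 [468.1  71.5]
circle px 274 246 27.2 [427.6  98.6]
circle px 272 184 27.2 [427.5 157.1]
shift cm [-3.5   3.11  9.87] turn z -0.0 | tcp [0.4698 0.1547 0.1687] head -0.0 F [-0.4  0.8 -0.1] gap 23.0 t 31.1
```

>>> carry_out:
  steps:
    - [[0,0,0],[-1.8,1.5,2],255]
    - [[0,0,0],[-3.6,3.1,5],255]
    - [[0,0,0],[-3.6,3.1,8],255]
    - [[0,0,0],[-3.6,3.1,11],255]
    - [[0,0,0],[-3.6,3.1,11],255]
    - [[0,0,0],[-3.6,3.1,11],255]
    - [[0,0,0],[-3.6,3.1,11],255]
    - [[0,0,0],[-3.6,3.1,11],255]

```text
clock: 32.15
tcp_pos: [0.5013, 0.1196, 0.0604]
orientation: [0.001, 0.707, 0.707, 0.001]
wrist_force: [0.4, -0.0, -0.5]
finger_gap: 0.0225
grip_force: 29.6
```

```bash
python3 - <<'E'
from h import *
for i in range(2): env.read_camera('wrist')
plan(500.3,118.8,22.5,0)
E
```

```text
shift cm [-0.08 -0.06  3.75] turn z 0.0 | tcp [0.5009 0.1196 0.06  ] head 0.0 F [ 0.4  0.7 -0.1] gap 22.6 t 32.2
```

>>> carry_out:
  steps:
    - [[0,0,0],[-0.05,0,1],255]
    - [[0,0,0],[-0.05,0,2],255]
    - [[0,0,0],[-0.05,0,3],255]
    - [[0,0,0],[-0.05,0,3.7],255]
    - [[0,0,0],[-0.05,0,3.7],255]
    - [[0,0,0],[-0.05,0,3.7],255]
    - [[0,0,0],[-0.05,0,3.7],160]
    - [[0,0,0],[-0.05,0,3.7],120]

```text
clock: 33.25
tcp_pos: [0.5006, 0.119, 0.0224]
orientation: [0.0, 0.707, 0.707, 0.0]
wrist_force: [0.3, -0.3, -0.4]
finger_gap: 0.0448
grip_force: 0.0
```

>>> carry_out:
  steps:
    - [[0,0,0],[0,0,0],105]
    - [[0,0,0],[0,0,0],105]
    - [[0,0,0],[0,0,-2],105]
    - [[0,0,0],[0,0,-5],80]
    - [[0,0,0],[0,0,-8],40]
    - [[0,0,0],[0,0,-12],0]
    - [[0,0,0],[0,0,-15],0]
    - [[0,0,0],[0,0,-15],0]

```text
clock: 34.25
tcp_pos: [0.5022, 0.1191, 0.1749]
orientation: [0.002, 0.707, 0.707, 0.002]
wrist_force: [0.4, 0.0, 0.1]
finger_gap: 0.0855
grip_force: 0.0
```

```bash
python3 - <<'E'
from h import *
for i in range(2): env.read_camera('wrist')
c,p,d=snap('w17')
lab=cv2.cvtColor(p,cv2.COLOR_RGB2LAB).astype(int)
m=((lab[...,2]>142)).astype(np.uint8); m=cv2.morphologyEx(m,cv2.MORPH_CLOSE,np.ones((5,5),np.uint8))
n,l,st,ce=cv2.connectedComponentsWithStats(m)
for i in range(1,n):
  if st[i,4]>80: print(st[i],ce[i],onz(c,*ce[i],.021).round(4))
plan(584.5,-3,150,99)
plan(584.5,-3,150,9)
print(env.get_state()['joint_pos'])
E
```

```text
[292   0  30  36 830] [306.40481928  17.37228916] [0.4902 0.2556 0.021 ]
[310 174  23  27 491] [320.91649695 186.76782077] [0.502  0.1187 0.021 ]
[485 251  30  27 627] [499.97767145 263.90111643] [0.6734 0.0435 0.021 ]
[ 257  318   51   35 1092] [281.05311355 336.84157509] [ 0.4617 -0.0378  0.021 ]
shift cm [-12.2    8.48   2.12] turn z 81.0 | tcp [0.4997 0.1189 0.1713] head 0.0 F [-0.2  1.   0. ] gap 85.3 t 34.4
shift cm [-12.2    8.48   2.12] turn z -9.0 | tcp [0.4997 0.1189 0.1713] head 0.0 F [-0.2  1.   0. ] gap 85.3 t 34.4
[ 7.72149490e-02  2.23158279e-01 -2.23779083e-01  1.12533622e+00
  7.35809271e-05  1.64768706e+00]
```

The amber vial stands in its well at (502,119). Now the plate.

>>> carry_out:
  steps:
    - [[0,0,10],[-1.5,1,0],0]
    - [[0,0,20],[-3,2,0.5],0]
    - [[0,0,30.5],[-5,3.4,1],0]
    - [[0,0,41],[-7,4.8,1.5],0]
    - [[0,0,51],[-9,6.2,2],0]
    - [[0,0,61],[-11,7.6,2.1],0]
    - [[0,0,71],[-12.2,8.5,2.1],0]
    - [[0,0,80],[-12.2,8.5,2.1],0]

```text
clock: 35.4
tcp_pos: [0.585, -0.004, 0.1491]
orientation: [-0.0, 0.996, 0.084, -0.001]
wrist_force: [1.0, 0.5, -0.3]
finger_gap: 0.0856
grip_force: 0.0
```

```bash
python3 - <<'E'
from h import *
for i in range(4): env.read_camera('wrist')
c,p,d=snap('w18')
lab=cv2.cvtColor(p,cv2.COLOR_RGB2LAB).astype(int)
q=np.array(proj(c,(.5848,-.0025,.011))); print(q)
win=cv2.morphologyEx((lab[...,1]>121).astype(np.uint8),cv2.MORPH_OPEN,np.ones((3,3),np.uint8))
n,l,st,ce=cv2.connectedComponentsWithStats(win)
i=l[int(q[1]),int(q[0])]; print(st[i])
ct=max(cv2.findContours((l==i).astype(np.uint8),0,1)[0],key=cv2.contourArea)[:,0]
W=np.array([onz(c,u,v,.011)[:2] for u,v in ct],np.float32)*1000
r=cv2.minAreaRect(W); print(r)
plan(584.8,-2.5,60,-80.1)
E
```

```text
[318.31277446 191.26296234]
[ 301  133   41  108 4282]
((587.3548583984375, -4.377861022949219), (94.31026458740234, 34.40348815917969), 10.281169891357422)
shift cm [ 0.02 -0.02  9.03] turn z 0.3 | tcp [ 0.5848 -0.0028  0.1503] head -79.8 F [ 0.3  0.2 -0.5] gap 85.4 t 35.6
```

>>> carry_out:
  steps:
    - [[0,0,0],[0.1,0,3],0]
    - [[0,0,0],[0.15,0.05,6],0]
    - [[0,0,0],[0.15,0.05,9],0]
    - [[0,0,0],[0.15,0.05,12],0]
    - [[0,0,0],[0.15,0.05,13.5],0]
    - [[0,0,0],[0.15,0.05,13.5],0]
    - [[0,0,0],[0.15,0.05,13.5],0]
    - [[0,0,0],[0.15,0.05,13.5],0]
  force: 60

```text
clock: 36.65
tcp_pos: [0.5881, -0.0033, 0.0176]
orientation: [0.0, 0.996, 0.087, 0.001]
wrist_force: [0.6, -0.2, -0.0]
finger_gap: 0.0856
grip_force: 0.0
```

```bash
python3 - <<'E'
from h import *
plan(586.2,-3,3,-79.9)
E
```

```text
shift cm [-0.19 -0.07  1.46] turn z -0.1 | tcp [ 0.5881 -0.0033  0.0176] head -80.0 F [ 0.6 -0.2 -0. ] gap 85.6 t 36.6
```

>>> carry_out:
  steps:
    - [[0,0,0],[-0.15,0,0.5],0]
    - [[0,0,0],[-0.15,0,1],0]
    - [[0,0,0],[-0.15,0,1.4],60]
    - [[0,0,0],[-0.15,0,1.4],100]
    - [[0,0,0],[-0.15,0,1.4],255]
    - [[0,0,0],[-0.15,0,1.4],255]
    - [[0,0,0],[-0.15,0,1.4],255]
    - [[0,0,0],[-0.15,0,1.4],255]

```text
clock: 37.65
tcp_pos: [0.5858, -0.0035, 0.0026]
orientation: [0.0, 0.996, 0.087, 0.0]
wrist_force: [-0.1, -0.4, 3.1]
finger_gap: 0.0329
grip_force: 60.0
```

>>> carry_out:
  steps:
    - [[0,0,0],[0,0,0],255]
    - [[0,0,0],[0,0,0],255]
    - [[0,0,0],[0,0,-1],255]
    - [[0,0,0],[0,0,-3],255]
    - [[0,0,0],[0,0,-6],255]
    - [[0,0,0],[0,0,-9],255]
    - [[0,0,0],[0,0,-9],255]
    - [[0,0,0],[0,0,-9],255]

```text
clock: 38.65
tcp_pos: [0.5849, -0.0034, 0.0915]
orientation: [-0.0, 0.996, 0.087, -0.001]
wrist_force: [-0.5, -0.3, -0.6]
finger_gap: 0.0332
grip_force: 59.7
```

```bash
python3 - <<'E'
from h import *
c,p,d=snap('w19')
plan(436.4,120,95,-1.3)
s=env.get_state();r=rot(s['orientation']);t=s['tcp_pos'][2]+.008
for a in (-.047,0,.047): 
    P=s['tcp_pos']+r.apply([a,0,-.008]); u,v=proj(c,P); print((u,v),dep(c,d,u,v).round(4) if 0<=v<400 else '')
E
```

```text
shift cm [-12.43 -14.72  -0.37] turn z -78.7 | tcp [ 0.5845 -0.0033  0.0909] head -80.0 F [-1.   0.2 -1.4] gap 33.0 t 38.7
(np.float64(316.7619746048654), np.float64(358.7673266025831)) [ 0.5954 -0.0022  0.1676]
(np.float64(316.61362839989715), np.float64(269.11502124677577)) [ 0.5853 -0.0032  0.1006]
(np.float64(316.43864172105674), np.float64(163.36267545561347)) [0.6311 0.0049 0.1011]
```

View pics/w19.png

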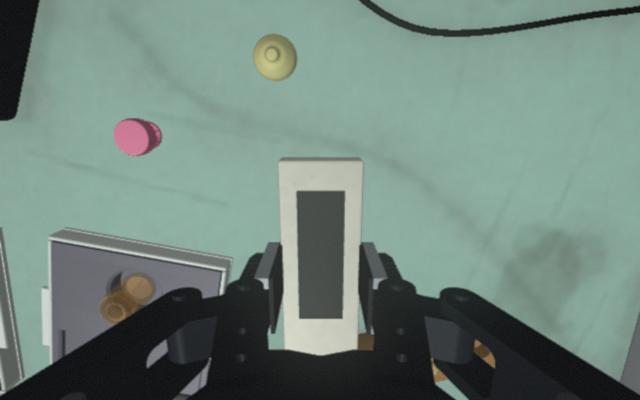

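The plate is held level and centred, window up, far edge at (320,160). I'll swing it to the counting tray.

>>> carry_out:
  steps:
    - [[0,0,-9.8],[-1.5,-1.8,0],255]
    - [[0,0,-19.7],[-3,-3.6,-0.5],255]
    - [[0,0,-29.5],[-4.6,-5.5,-0.5],255]
    - [[0,0,-39.3],[-6.2,-7.4,-0.5],255]
    - [[0,0,-49.2],[-7.8,-9.2,-0.5],255]
    - [[0,0,-59],[-9.4,-11,-0.5],255]
    - [[0,0,-68.9],[-11,-13,-0.5],255]
    - [[0,0,-78.7],[-12.4,-14.7,-0.5],255]

```text
clock: 39.7
tcp_pos: [0.4358, 0.1201, 0.0959]
orientation: [-0.001, 0.713, 0.701, -0.001]
wrist_force: [-0.2, 0.7, -1.4]
finger_gap: 0.0329
grip_force: 59.7
```

>>> carry_out:
  steps:
    - [[0,0,0],[0,0,0],255]
    - [[0,0,0],[0,0,0],255]
    - [[0,0,0],[0,0,2],255]
    - [[0,0,0],[0,0,4],255]
    - [[0,0,0],[0,0,4.5],255]
    - [[0,0,0],[0,0,4.5],255]
    - [[0,0,0],[0,0,4.5],255]
    - [[0,0,0],[0,0,4.5],255]

```text
clock: 40.7
tcp_pos: [0.4385, 0.1197, 0.0529]
orientation: [0.0, 0.715, 0.699, 0.001]
wrist_force: [-0.3, 0.5, -0.4]
finger_gap: 0.0334
grip_force: 59.8
```

```bash
python3 - <<'E'
from h import *
for i in range(2): env.read_camera('wrist')
c,p,d=snap('w20')
plan(436.4,119.3,19,-1.3)
s=env.get_state();print('slot far edge corners expected px',proj(c,(.4144+.0012,.1208+.0525,.019)),proj(c,(.4584+.0012,.1198+.0525,.019)))
g=cv2.cvtColor(p,cv2.COLOR_RGB2GRAY); u,v=map(int,proj(c,(.4376,.172,.019))); print(u,v,g[v-25:v+20,u].tolist())
w=v+6; print(w,g[w,u-60:u+60].tolist())
E
```

```text
shift cm [-0.05 -0.18  3.37] turn z 0.0 | tcp [0.4381 0.1198 0.0527] head -1.3 F [-0.5  0.9 -0.4] gap 33.1 t 40.9
slot far edge corners expected px (np.float64(272.26449723678905), np.float64(135.33654765709088)) (np.float64(357.21886437854704), np.float64(135.47225150794543))
314 136 [180, 178, 180, 180, 179, 178, 178, 179, 181, 179, 170, 206, 223, 226, 210, 177, 123, 102, 118, 126, 126, 125, 125, 126, 123, 117, 107, 104, 105, 114, 123, 124, 125, 123, 124, 125, 123, 124, 126, 125, 124, 122, 125, 126, 124]
142 [176, 143, 125, 125, 123, 125, 126, 124, 122, 124, 125, 125, 124, 125, 124, 125, 124, 125, 123, 122, 109, 93, 88, 89, 92, 100, 120, 124, 126, 125, 125, 124, 124, 123, 127, 125, 125, 125, 124, 124, 122, 123, 123, 124, 124, 123, 125, 124, 124, 123, 124, 124, 124, 125, 125, 123, 125, 123, 124, 124, 124, 126, 124, 123, 125, 123, 125, 123, 124, 123, 125, 125, 125, 124, 124, 125, 125, 123, 122, 124, 125, 125, 125, 123, 124, 125, 124, 123, 125, 125, 123, 126, 124, 125, 125, 125, 125, 124, 123, 124, 125, 125, 126, 125, 123, 123, 125, 120, 115, 123, 125, 124, 121, 124, 125, 124, 124, 124, 124, 125]
```

>>> carry_out:
  steps:
    - [[0,0,0],[-0.15,-0.1,0.5],255]
    - [[0,0,0],[-0.15,-0.1,1.2],255]
    - [[0,0,0],[-0.15,-0.1,2],255]
    - [[0,0,0],[-0.15,-0.1,2.7],255]
    - [[0,0,0],[-0.15,-0.1,3.2],255]
    - [[0,0,0],[-0.15,-0.1,3.45],255]
    - [[0,0,0],[-0.15,-0.1,3.45],255]
    - [[0,0,0],[-0.15,-0.1,3.45],255]

```text
clock: 41.85
tcp_pos: [0.4365, 0.1182, 0.0183]
orientation: [-0.0, 0.715, 0.699, -0.0]
wrist_force: [-2.9, -0.4, 7.7]
finger_gap: 0.0332
grip_force: 63.3
```

>>> carry_out:
  steps:
    - [[0,0,0],[0,0,0],160]
    - [[0,0,0],[0,0,0],120]
    - [[0,0,0],[0,0,0],105]
    - [[0,0,0],[0,0,0],105]
    - [[0,0,0],[0,0,-2],105]
    - [[0,0,0],[0,0,-5],80]
    - [[0,0,0],[0,0,-9],40]
    - [[0,0,0],[0,0,-13],0]

```text
clock: 42.85
tcp_pos: [0.4366, 0.1182, 0.1488]
orientation: [-0.0, 0.715, 0.699, -0.0]
wrist_force: [0.0, 0.4, 0.5]
finger_gap: 0.0853
grip_force: 0.0
```

```bash
python3 - <<'E'
from h import *
for i in range(4): env.read_camera('wrist')
c,p,d=snap('w21'); np.savez('w21.npz',p=p,d=d)
V=cv2.cvtColor(p,cv2.COLOR_RGB2HSV)[...,2]
q=proj(c,(.437,.119,.025)); print(q)
hi=(V>175).astype(np.uint8); lab=cv2.cvtColor(p,cv2.COLOR_RGB2LAB).astype(int); hi&=(lab[...,1]>122).astype(np.uint8)
cs=cv2.findContours(hi,0,1)[0]
for ct in cs:
    if cv2.contourArea(ct)>1200 and cv2.pointPolygonTest(cv2.convexHull(ct),q,False)>0:
        W=np.array([onz(c,*x,.025)[:2] for x in ct[:,0]],np.float32)*1000
        print(cv2.contourArea(ct),cv2.minAreaRect(W))
for dx in (-.015,.015):
  for dy in (-.04,0,.04):
    u,v=proj(c,(.437+dx,.119+dy,.025)); print(dx,dy,np.median([dep(c,d,u+i,v+j)[2] for i in(-2,0,2) for j in (-2,0,2)]).round(4))
E
```

```text
(np.float64(318.06009618248123), np.float64(193.05090980213936))
4511.5 ((437.2659606933594, 117.370361328125), (93.30532836914062, 34.147254943847656), 88.79150390625)
-0.015 -0.04 0.0254
-0.015 0 0.0252
-0.015 0.04 0.0241
0.015 -0.04 0.0254
0.015 0 0.0254
0.015 0.04 0.0258
```

View pics/w21.png

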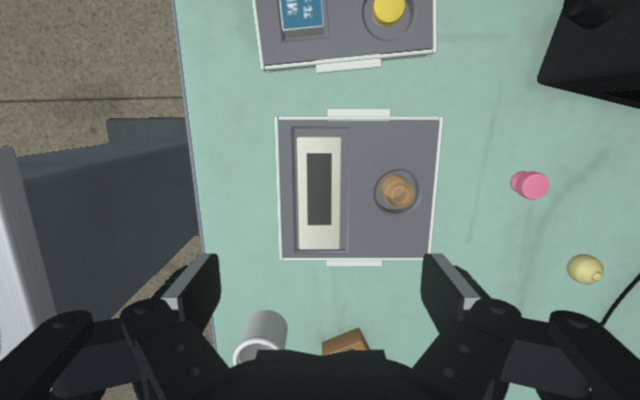

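The plate lies flat in its recess at (320,193): its top is at z≈25 mm all over, and it is aligned within a degree. The amber vial stands in its well at (397,190), the yellow cap in its own at (389,10), and the bulb and cup weren't touched. Handing in.

```bash
python3 -c "
from workcell import env
print(env.hand_in())"
```

```text
the job is handed in; nothing more can be done
None
```

Both kits are made up and the job is handed in at about 43 s; all five pieces measured seated in their recesses, and the bulb and cup were not touched.

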